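# Raise the sash of the finishing booth to its mark

## Task

With the fingertips, push the sloping window of the finishing booth gently up from beneath its orange lip until the blue pointers on the lip stand on the green bands on the side rails, then take the hand away and leave it there. Only push the lip: do not pinch it and do not press on the clear pane. Leave the mugs and the flask as they stand.

Things in the scene. Friction and masses are not known exactly. Their poses are not given: they have to be found in the camera images.
- booth: White booth, 420 mm wide, 400 deep, roof at 308, fixed. Origin on the table at the foot of its front, mid-width; x horizontally into the booth, y left, z up. Upright front panel 130 mm high; from its top edge the window slopes up and inward at 45 degrees between aluminium rails (34 mm wide, inner edges 171 mm either side of the middle, 4 mm proud of the pane) that run on over the roof to 430 mm.
- sash (a joint): Opening of the window (sash) in m, measured up the 45 degree slope: 0 closed, stop at 0.19. Counterweighted (weights hidden in the grey columns at the sides), with stiff guides: it stays where it is left and takes about 3 to 6 N along the slope to move gently, either way.
- lip_under (a point): Middle of the underside of the lip, the part to push: an orange ledge on the pane's bottom edge, 300 mm long, standing out 30 mm square to the pane, 13 mm thick; this point is 15 mm from the pane. Axes: z up the slope (the way the sash moves), x square to the pane, into the booth (forward and down at 45 degrees), y along the lip. Free air below, in front of the booth.
- pane_foot (a point): Middle of the foot of the clear pane's outer face, on the lip's upper face. The pane, 330 mm wide, 4 mm thick, rises 233 mm up the slope from here; it is not to be pressed. Axes as lip_under.
- sash_pointer (a point): Tip of the blue pointer at the left (+y) end of the lip, 170 mm from the middle, 6 mm up the slope from the lip's underside; a like one is at the right end. Axes as lip_under.
- mark_band (a point): Centre of the green band on the left rail's face, 20 mm high along the slope, 36 mm wide; a like one is on the right rail at the same height. Fixed during the job, but set at a different opening (80 to 160 mm) each time. Axes as lip_under: the sash is at its mark when the pointer's z in these axes is 0, and on the band within 10 mm either way.
- orange_mug: Orange mug, 82 mm across, 90 mm tall, handle on its +y side, standing loose on the table; origin at the centre of its underside, z up. A bystander.
- black_mug: Black mug, 82 mm across, 90 mm tall, handle on its +y side, standing loose on the table; origin at the centre of its underside, z up. A bystander.
- steel_flask: Steel flask, 68 mm across, 210 mm tall, standing loose on the table; origin at the centre of its underside, z up. A bystander.

How it is judged:
On the way, in this order (a step that is already met when the one before it is completed fails the run):
1. the fingers push on the lip from beneath with the sash still well below the mark (contact force between the fingers and sash_c0 above 0.5 N and z of sash_pointer in the frame of mark_band below -0.025 m), for 0.1 s.
2. the pointer has been brought onto the green band (z of sash_pointer in the frame of mark_band between -0.01 and 0.01 m), for 0.2 s.
At the end, for the whole second after the job is handed in: The blue pointer stands within 10 mm (along the slope) of the middle of the green band and the sash is at rest; the mugs and the flask are within 20 mm of where they stood (all of step 2 and velocity of joint sash between -0.005 and 0.005 m/s and distance of each of orange_mug, black_mug, steel_flask from where it was at the start of the episode below 0.02 m); the robot touches nothing.
It fails at once if the lip is pinched (its underside and its upper face pressed at once) (contact force between the fingers and sash_c0 above 1 N and contact force between the fingers and sash_c1 above 1 N).
It fails at once if the clear pane is pressed with more than 3 N (contact force between any of the fingers, the arm and sash_c2 above 3 N).
It fails at once if the sash is thrown up faster than 0.4 m/s (velocity of joint sash above 0.4 m/s).
It fails at once if a mug or the flask is shifted by more than 20 mm, lifted or tipped (distance of any of orange_mug, black_mug, steel_flask from where it was at the start of the episode above 0.02 m or angle between any of orange_mug, black_mug, steel_flask's own z axis and vertical above 0.25 rad).
It also fails if it takes over 38 s, if anything falls off the work surface, if the arm or the gripper's body presses on something with over 40 N, if the wrist force passes 120 N, or if a joint passes its speed limit or range.

## Robot

A 6-joint arm with a two-finger parallel gripper is mounted at the origin on the work surface. World frame = base frame: x ahead of the robot, y to its left, z up, the work surface at z = 0. Lengths are in m, angles in rad, forces in N, time in s.
With the tool pointing down it reaches from about 0.325 to 1 m from the base axis. Payload 5.1 kg.
Tool frame: the origin (TCP) lies midway between the tips of the shut fingers; the grasp point (between the pads) lies 19 mm behind it; x points along the fingers, y is the direction in which the jaws open and shut, and the axes are right-handed (so a half turn about x gives the same grasp; the last joint's range is limited). The gripper opens to 85 mm and grips with 20 to 120 N. Pads are 22 mm wide; open, the fingers measure 114 mm over their backs; the gripper's body (76 mm by 85 mm) begins 54 mm behind the grasp point. The pads swing forward as they close: fully open they stand 13 mm farther back than shut.
Start: joints at [-1.34, 0.124, 1.65, -0, 1.367, -0.083], TCP at [0.201, -0.618, 0.231] pointing down, gripper open.
Joint ranges: [-2.61, 2.61], [-1.02, 2.33], [0.03, 2.71], [-1.35, 4.49], [0.32, 2.68], [-2.91, 2.91]. Speed limits (rad/s): [2.57, 2.57, 3.14, 3.14, 3.14, 3.14].

## Interface

Orientations are given as a unit quaternion [x, y, z, w].
In Python, from rig import manip, cams gives the robot as it stands.
- The arm moves only by the tool apply_moves, never from a script. Its argument "steps" is a list of rows, each a list of 6 numbers: the shift along the tool's x, y, z in cm, then the turn, a rotation vector about the tool's x, y, z in degrees. In form: [[x, y, z, rx, ry, rz], ...]. A call has 1 to 10 rows; each row shifts and turns the commanded pose from where the row before left it, along the tool's axes as they then stand; what a row does not reach is not made up. A row lasts 1/8 s, in which the tool goes at most 62.5 mm and 10.7 degrees, less where a joint would pass 70% of its speed; a pose out of reach is approached as far as the arm can. A call with a gripper value outside its range is refused whole. "gripper" is the closure, from 0 (fully open) to 1 (shut), set as the call begins (left out, the last holds). The fingers move at their own pace and stop on an object; "squeeze" is the grip in N (left out, the last holds). Time passes only in rows, so rows that do not move let the fingers close. It gives the time, the measured TCP pose, the force and the opening at its end, in the units of the state.
- manip.get_obs(): the state, without advancing time (a new reading comes with each control period).
- cams.snapshot(name): name is "scene" or "top" or "wrist"; returns a dict with "color" (400x640x3 uint8, red, green, blue), "fovy" (degrees; the focal length in pixels is half the picture's height over the tangent of half this angle, whatever the lens; pixels are square), "cx", "cy" (the principal point, pixels), "R" (3x3) and "t" (3): a world point X has camera coordinates R X + t. Camera axes: x right, y down, z forward; pixel columns grow to the right and rows downward; lengths in m; the calibration is good to about 2 mm. A picture is of the moment at which its call begins. There is no depth.
- manip.hand_in(): hands the job in, once; it reports no verdict.
The state is a dict: "time": time; "joint_positions": joint angles; "dq": joint speeds; "joint_torque": joint torques, N m; "ee_pos": TCP position; "tcp_rot": TCP orientation; "ft_force": force on the tool from outside, world axes, zero at the start; "ft_torque": the same for the moment, N m; "gripper_width": finger opening in m.
Only numpy, scipy, OpenCV 4.12 (cv2) and the standard library are available. Lean on these libraries where they do the work, as an engineer would, in place of code of your own. Each camera call takes 0.05 s, during which the arm holds its last target. There are 200 camera calls.

## Working session

There is one attempt and no reset: what is moved stays moved. The work goes in short steps, Python scripts to look and compute and a tool call to move; the robot and the scene stay as the last step left them, time stands still between calls to the robot, and variables do not carry over. Pictures are saved under pics/ and viewed, about 8 in all and at most 12, crops included, and the job is handed in when it is done.

Besides the shell and the picture viewer there is one more tool, called after ">>>" as name([rows], argument=value, ...), one row to a line, values as JSON. apply_moves: Moves the arm, as the interface text tells. Its arguments: {"type":"object","properties":{"steps":{"type":"array","items":{"type":"array","items":{"type":"number"}}},"gripper":{"type":"number"},"squeeze":{"type":"number"}},"required":["steps"]}

```bash
mkdir -p pics; ls; python3 - <<'E'
from rig import manip,cams
import cv2,numpy as np,pickle
ims={}
for n in("scene","top"):
    s=cams.snapshot(n); ims[n]=s; cv2.imwrite(f"pics/{n}0.png",s["color"][:,:,::-1])
    print(n,s["fovy"],s["cx"],s["cy"],np.round(-s["R"].T@s["t"],3))
pickle.dump(ims,open("s0.pkl","wb"))
o=manip.get_obs();print(o)
E
```

```text
pics
scene 55.224407354157876 316.7308445040301 197.11451643327163 [ 0.383 -0.367  0.798]
top 42.739687256460066 323.990324369487 201.12376010403406 [0.405 0.098 1.249]
{'time': 0.1, 'joint_positions': array([-1.33959525e+00,  1.24417268e-01,  1.65152482e+00,  1.27902142e-05,
        1.36747259e+00, -8.26193770e-02]), 'dq': array([ 0.00136819, -0.00241821, -0.00269737, -0.00099543,  0.0011187 ,
        0.00102027]), 'joint_torque': array([ 2.99264038e-04, -4.24930930e+01, -3.66654325e+01, -1.66379482e-04,
        3.93409122e-03, -8.97793967e-06]), 'ee_pos': array([ 0.20049154, -0.61774103,  0.23019803]), 'tcp_rot': array([-0.69837631, -0.11113934,  0.6984631 , -0.10985387]), 'ft_force': array([-0.31431739,  0.20023421, -0.18618045]), 'ft_torque': array([0.0471182 , 0.06232214, 0.01202395]), 'gripper_width': 0.08539833922125623}
```

View pics/scene0.png

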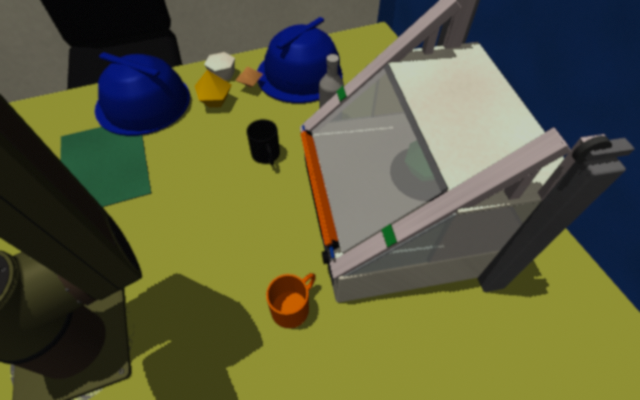

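View pics/top0.png

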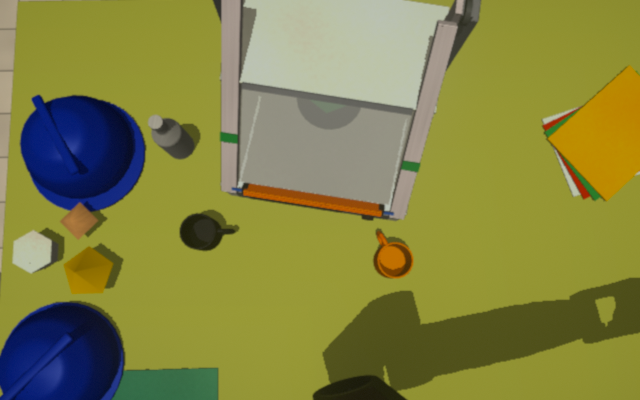

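The scene view shows the orange lip from (303,133) to (330,243), with bands at (341,96) and (390,236). In the top view the lip runs (245,190) to (382,210), the bands are at (229,138) and (411,166), and the pointers at (237,190) and (390,214). The mugs stand in front, at top-view (200,232) and (393,258).

```bash
cat > h.py <<'E'
import numpy as np,cv2
def K(s):
    f=200/np.tan(np.radians(s["fovy"]/2)); return f
def ray(s,u,v):
    d=np.array([(u-s["cx"])/K(s),(v-s["cy"])/K(s),1.]); d=s["R"].T@d
    return -s["R"].T@s["t"], d/np.linalg.norm(d)
def tri(s1,p1,s2,p2):
    a,d=ray(s1,*p1);b,e=ray(s2,*p2)
    k=np.linalg.lstsq(np.c_[d,-e],b-a,rcond=None)[0]
    P,Q=a+k[0]*d,b+k[1]*e
    return (P+Q)/2,np.linalg.norm(P-Q)
def plane(s,u,v,z):
    a,d=ray(s,u,v);return a+d*(z-a[2])/d[2]
def proj(s,X):
    c=s["R"]@X+s["t"];return K(s)*c[:2]/c[2]+[s["cx"],s["cy"]]
def blobs(s,lo,hi,box,amin=6):
    h=cv2.cvtColor(s["color"],cv2.COLOR_RGB2HSV);m=cv2.inRange(h,lo,hi)
    k=np.zeros_like(m);x0,y0,x1,y1=box;k[y0:y1,x0:x1]=255;m&=k
    n,l,st,c=cv2.connectedComponentsWithStats(m)
    return [(st[i],c[i],np.argwhere(l==i)[:,::-1]) for i in range(1,n) if st[i][4]>=amin]
E
python3 - <<'E'
from h import *;import pickle
S=pickle.load(open("s0.pkl","rb"));a,b=S["scene"],S["top"]
G=((45,100,40),(80,255,255));B=((105,80,30),(130,255,255));O=((3,180,80),(14,255,255))
for nm,c,ba,bb in(("green",G,(320,80,420,260),(200,120,440,190)),("blue",B,(295,110,350,275),(225,175,400,225)),("orange",O,(290,110,350,265),(225,170,400,225))):
    for n,s,bx in(("sc",a,ba),("top",b,bb)):
        for st,ce,p in blobs(s,*c,bx): print(nm,n,st,np.round(ce,1),cv2.minAreaRect(p.astype(np.float32)))
E
```

```text
green sc [337  86   9  15  78] [341.   93.2] ((341.0500183105469, 93.15001678466797), (12.965337753295898, 6.957010269165039), 71.56504821777344)
green sc [382 225  14  22 192] [388.6 235.3] ((388.6500244140625, 235.45001220703125), (20.23857307434082, 9.803058624267578), 71.56504821777344)
green top [220 132  18  11 152] [228.5 137.4] ((228.5115509033203, 137.4248504638672), (18.170833587646484, 8.439173698425293), 8.746162414550781)
green top [401 161  19  11 145] [410.3 165.8] ((410.0699462890625, 166.00997924804688), (17.677669525146484, 8.485281944274902), 8.130102157592773)
blue sc [302 126   3   4   7] [303.1 127.7] ((303.10003662109375, 127.70001983642578), (3.130495071411133, 1.3416407108306885), 63.43495178222656)
blue sc [328 246   6  12  57] [331. 251.] ((330.5, 251.5), (11.0, 5.0), 90.0)
blue top [232 188  10   4  23] [236.7 189.1] ((236.50003051757812, 189.00001525878906), (9.216353416442871, 2.1828205585479736), 14.03624439239502)
blue top [384 212   9   3  21] [388.1 212.9] ((388.0, 213.0), (2.0, 8.0), 90.0)
orange sc [ 301  132   36  114 1392] [318.5 190.7] ((318.288
[... 284 characters left out ...]
6] ((262.10137939453125, 196.35812377929688), (38.78269577026367, 3.587139368057251), 8.972625732421875)
orange top [282 199  28   7  50] [295.8 202. ] ((295.3257141113281, 202.1040496826172), (27.2934513092041, 2.5993762016296387), 8.972625732421875)
orange top [310 204  11   4  22] [315.2 205.2] ((315.1199951171875, 205.1599884033203), (10.18233871459961, 2.5455846786499023), 8.130102157592773)
orange top [323 206  13   4  20] [328.8 207.2] ((328.94000244140625, 207.41998291015625), (11.879395484924316, 2.5455846786499023), 8.130102157592773)
orange top [336 208  46   9  91] [358.1 211.9] ((358.4999694824219, 211.99996948242188), (45.389068603515625, 2.5849721431732178), 8.746162414550781)
```

```bash
python3 - <<'E'
from h import *;import pickle
S=pickle.load(open("s0.pkl","rb"));a,b=S["scene"],S["top"]
r=np.round
GL,e1=tri(a,(341,93.2),b,(228.5,137.4));GR,e2=tri(a,(388.6,235.3),b,(410.3,165.8))
PL,e3=tri(a,(303.1,127.7),b,(236.7,189.1));PR,e4=tri(a,(331,251),b,(388.1,212.9))
print("bands",r(GL,4),e1,r(GR,4),e2,np.linalg.norm(GL-GR),"exp",.376)
print("ptr",r(PL,4),e3,r(PR,4),e4,np.linalg.norm(PL-PR),"exp ~.34")
yv=GL-GR;yaw=np.arctan2(-yv[0],yv[1]);print("yaw deg",np.degrees(yaw))
xb=np.array([np.cos(yaw),np.sin(yaw),0]);up=(xb+[0,0,1])/2**.5
print("slope dist band-pointer L,R",(GL-PL)@up,(GR-PR)@up,"offset normal",(GL-PL)@((xb-[0,0,1])/2**.5),(GR-PR)@((xb-[0,0,1])/2**.5))
for n,p,q in(("orange",(393,259),(291,283)),("black",(201,230),(263,128)),):
    print(n,r(plane(b,*p,.09),3),r(plane(a,*q,.09),3))
print("flask",r(plane(b,157,122,.21),3),r(plane(a,333,60,.21),3))
E
```

```text
bands [0.684  0.2687 0.2252] 0.0019635927987228766 [ 0.6167 -0.1029  0.2235] 0.002270669663642569 0.37758736083582906 exp 0.376
ptr [0.5878 0.2625 0.1558] 0.0018661911492110661 [ 0.5281 -0.0632  0.1548] 0.002650881718627196 0.3311588221961471 exp ~.34
yaw deg -10.279682958330861
slope dist band-pointer L,R 0.11526971001932888 0.11525878989327731 offset normal 0.017044013836564252 0.01801729632663632
orange [ 0.432 -0.08   0.09 ] [ 0.442 -0.07   0.09 ]
black [0.508 0.353 0.09 ] [0.509 0.363 0.09 ]
flask [0.725 0.42  0.21 ] [0.722 0.411 0.21 ]
```

```bash
cat >> h.py <<'E'
from scipy.spatial.transform import Rotation as Ro
yaw=np.radians(-10.28);xb=np.array([np.cos(yaw),np.sin(yaw),0]);zz=np.array([0,0,1.])
n=(xb-zz)/2**.5;up=(xb+zz)/2**.5;yl=np.cross(up,n)
lip=np.array([.558,.0997,.1467])
E
python3 - <<'E'
from h import *
from rig import manip
o=manip.get_obs();R=Ro.from_quat(o["tcp_rot"]).as_matrix();print(R.round(3),yl)
for s in(1,-1):
    T=np.c_[n,s*yl,s*up];print(s,np.degrees(Ro.from_matrix(R.T@T).as_rotvec()).round(1))
for nm,P in(("via",np.array([.40,.02,.30])),("pre",lip-.05*n-.05*up),("under",lip+.005*n-.02*up)):
    print(nm,P.round(3),"shift in present tool cm",(R.T@(P-o["ee_pos"])*100).round(1))
E
```

```text
[[-0.     0.309 -0.951]
 [ 0.002 -0.951 -0.309]
 [-1.    -0.002 -0.   ]] [0.17845876 0.98394739 0.        ]
1 [-141.6  -14.9   58.7]
-1 [26.7 44.1 11.2]
via [0.4  0.02 0.3 ] shift in present tool cm [ -6.9 -54.5 -38.7]
pre [0.488 0.112 0.147] shift in present tool cm [  8.5 -60.5 -49.9]
under [0.548 0.102 0.129] shift in present tool cm [ 10.2 -57.7 -55.2]
```

>>> apply_moves([
  [-1.5,-3,-2,0,0,0],
  [-1.5,-4.5,-3.2,0,0,0],
  [-1.5,-4.5,-3.2,0,0,0],
  [-1,-4.5,-3.2,0,0,0],
  [-1,-4.5,-3.2,0,0,0],
  [0,-4.5,-3.2,0,0,0],
  [0,-4.5,-3.2,0,0,0],
  [0,-4.5,-3.2,0,0,0],
  [0,-4.5,-3.2,0,0,0],
  [0,-4.5,-3.2,0,0,0],
], gripper=1)

```text
time: 1.35
ee_pos: [0.3592, -0.1077, 0.296]
tcp_rot: [0.699, 0.11, -0.698, 0.11]
ft_force: [1.4, 0.3, 0.2]
gripper_width: -0.0
```

>>> apply_moves([
  [0,-4.5,-3.5,0,0,0],
  [0,-4.5,-4,0,0,0],
  [0,-3,-2.5,0,0,0],
  [0,0,0,4.45,7.35,1.87],
  [0,0,0,4.45,7.35,1.87],
  [0,0,0,4.45,7.35,1.87],
  [0,0,0,4.45,7.35,1.87],
  [0,0,0,4.45,7.35,1.87],
  [0,0,0,4.45,7.35,1.87],
  [0,0,0,0,0,0],
])

```text
time: 2.6
ee_pos: [0.4161, 0.0364, 0.2938]
tcp_rot: [0.92, -0.082, -0.382, -0.032]
ft_force: [-0.7, 0.1, -1.3]
gripper_width: 0.0001
```

```bash
cat >> h.py <<'E'
def todo(P,o):
    R=Ro.from_quat(o["tcp_rot"]).as_matrix();T=np.c_[n,-yl,-up]
    print("pos",o["ee_pos"].round(4),"F",o["ft_force"].round(2),"t",o["time"],"turn",np.degrees(Ro.from_matrix(R.T@T).as_rotvec()).round(1),"q",o["joint_positions"].round(2))
    print("shift cm",(R.T@(P-o["ee_pos"])*100).round(2),"in lip axes n,up,y mm",(1000*np.array([n,up,yl])@(o["ee_pos"]-lip)).round(1))
E
python3 - <<'E'
from h import *
from rig import manip
o=manip.get_obs()
todo(lip-.05*n-.05*up,o)
E
```

```text
pos [0.4161 0.0364 0.2938] F [-0.74  0.06 -1.28] t 2.6 turn [0.3 0.1 0. ] q [ 0.08 -1.02  2.47 -0.23  0.93  1.89]
shift cm [14.49 -8.79  6.27] in lip axes n,up,y mm [-194.8   13.3  -87.6]
```

>>> apply_moves([
  [3,-3,0,0,0,0],
  [3,-3,0.5,0,0,0],
  [3,-2.8,1,0,0,0],
  [2.5,0,2,0,0,0],
  [2,0,2,0,0,0],
  [0,0,1,0,0,0],
  [0,0,0,0,0,0],
])

```text
time: 3.48
ee_pos: [0.4819, 0.1128, 0.1549]
tcp_rot: [0.92, -0.083, -0.381, -0.033]
ft_force: [-0.5, 0.1, 0.8]
gripper_width: -0.0002
```

```bash
python3 - <<'E'
from h import *
from rig import manip,cams
o=manip.get_obs()
todo(lip+.005*n-.03*up,o)
im=[]
for c in("scene","wrist"):
    s=cams.snapshot(c);im.append(s["color"][:,:,::-1])
    if c=="scene": im[0]=cv2.resize(im[0][60:310,180:580],(640,400))
cv2.imwrite("pics/pre.png",cv2.resize(np.vstack(im),(480,600)))
E
```

```text
pos [0.4819 0.1128 0.1549] F [-0.48  0.15  0.84] t 3.475 turn [ 0.1 -0.  -0.1] q [ 0.31 -0.55  2.49 -0.65  0.58  2.49]
shift cm [ 6.54 -0.07 -1.88] in lip axes n,up,y mm [-60.4 -48.8  -0.6]
```

View pics/pre.png

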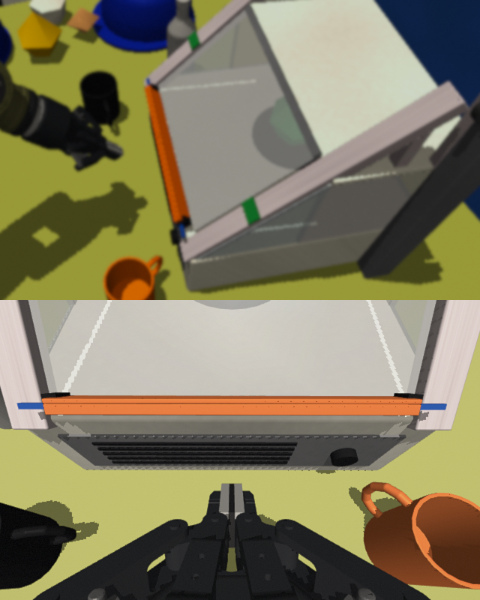

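The composite shows the shut fingers centred in front of and below the lip, with both mugs clear. In the wrist half the tip is near (230,490) and the lip spans (45–420, 405). Next I slide the fingers under it.

>>> apply_moves([
  [1.5,0,0,0,0,0],
  [1.5,0,0,0,0,0],
  [1.5,0,-0.3,0,0,0],
  [1,0,-0.4,0,0,0],
  [0.7,0,-0.4,0,0,0],
  [0.3,0,-0.4,0,0,0],
  [0,0,0,0,0,0],
  [0,0,0,0,0,0],
])

```text
time: 4.58
ee_pos: [0.5375, 0.1029, 0.1197]
tcp_rot: [0.92, -0.083, -0.381, -0.033]
ft_force: [0.4, -0.2, -0.1]
gripper_width: 0.0001
```

```bash
python3 - <<'E'
from h import *
from rig import manip,cams
o=manip.get_obs()
todo(lip+.005*n-.012*up,o)
im=[]
for c in("scene","wrist"):
    s=cams.snapshot(c);im.append(s["color"][:,:,::-1])
    if c=="scene": im[0]=cv2.resize(im[0][100:225,240:440],(640,400))
cv2.imwrite("pics/under.png",cv2.resize(np.vstack(im),(480,600)))
E
```

```text
pos [0.5375 0.1029 0.1197] F [ 0.43 -0.24 -0.09] t 4.575 turn [ 0.1 -0.1 -0.1] q [ 0.24 -0.33  2.41 -0.77  0.43  2.59]
shift cm [ 0.06 -0.04 -2.18] in lip axes n,up,y mm [  4.4 -33.8  -0.5]
```

View pics/under.png

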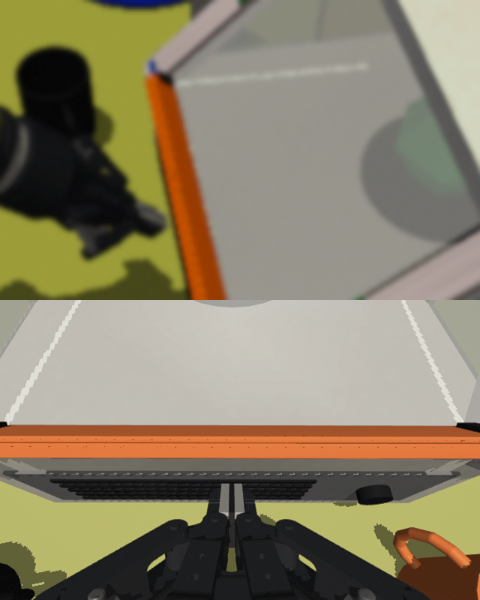

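Fingers are below the lip with their tips just short of the panel: scene half near (160,222), wrist half (230,490), lip at (230,440). Next, slow pushing up the slope.

>>> apply_moves([
  [0,0,-0.4,0,0,0],
  [0,0,-0.4,0,0,0],
  [0,0,-0.4,0,0,0],
  [0,0,-0.3,0,0,0],
  [0,0,-0.3,0,0,0],
  [0,0,-0.3,0,0,0],
  [0,0,-0.3,0,0,0],
  [0,0,-0.3,0,0,0],
])

```text
time: 5.68
ee_pos: [0.5554, 0.0994, 0.1373]
tcp_rot: [0.92, -0.083, -0.382, -0.033]
ft_force: [-4.7, 1.9, -0.9]
gripper_width: 0.0
```

```bash
python3 - <<'E'
from h import *
from rig import manip,cams
o=manip.get_obs()
todo(lip,o)
s=cams.snapshot("wrist");cv2.imwrite("pics/w2.png",s["color"][:,:,::-1])
E
```

```text
pos [0.5554 0.0994 0.1373] F [-4.72  1.89 -0.87] t 5.675 turn [ 0.1  0.1 -0.1] q [ 0.22 -0.31  2.37 -0.7   0.44  2.5 ]
shift cm [-0.49 -0.07 -0.84] in lip axes n,up,y mm [ 4.9 -8.4 -0.7]
```

View pics/w2.png

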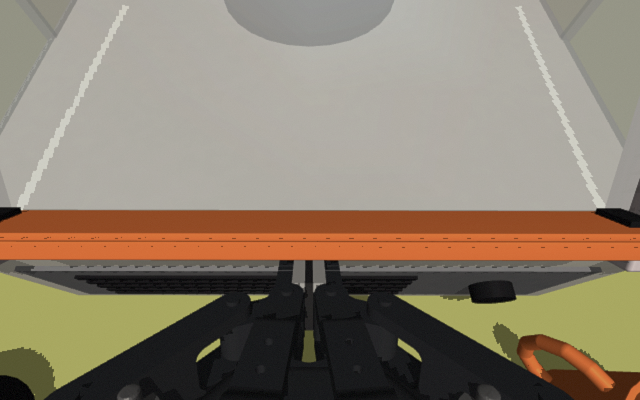

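The wrist view shows the fingertips in contact under the lip, finger tops at (308,265) and the lip's lower edge at row 260. About 4 N acts along the slope. I keep pushing.

>>> apply_moves([
  [0,0,-0.2,0,0,0],
  [0,0,-0.3,0,0,0],
  [0,0,-0.4,0,0,0],
  [0,0,-0.4,0,0,0],
  [0,0,-0.4,0,0,0],
  [0,0,-0.4,0,0,0],
  [0,0,-0.4,0,0,0],
  [0,0,-0.4,0,0,0],
  [0,0,-0.4,0,0,0],
  [0,0,-0.4,0,0,0],
])

```text
time: 6.98
ee_pos: [0.5821, 0.0947, 0.1649]
tcp_rot: [0.92, -0.083, -0.381, -0.033]
ft_force: [-1.3, -1.4, -4.7]
gripper_width: -0.0003
```

```bash
python3 - <<'E'
from h import *
from rig import manip
todo(lip,manip.get_obs())
E
```

```text
pos [0.5821 0.0947 0.1649] F [-1.28 -1.42 -4.7 ] t 6.975 turn [ 0.1 -0.1 -0.1] q [ 0.19 -0.29  2.3  -0.62  0.46  2.4 ]
shift cm [-0.46 -0.07  3.03] in lip axes n,up,y mm [ 4.6 30.3 -0.6]
```

>>> apply_moves([
  [0,0,-0.5,0,0,0],
  [0,0,-0.5,0,0,0],
  [0,0,-0.5,0,0,0],
  [0,0,-0.5,0,0,0],
  [0,0,-0.5,0,0,0],
  [0,0,-0.5,0,0,0],
  [0,0,-0.5,0,0,0],
  [0,0,-0.4,0,0,0],
  [0,0,-0.3,0,0,0],
  [0,0,0,0,0,0],
])

```text
time: 8.22
ee_pos: [0.6118, 0.09, 0.1954]
tcp_rot: [0.921, -0.083, -0.38, -0.033]
ft_force: [-1.2, -1.5, -2.4]
gripper_width: 0.0002
```

```bash
python3 - <<'E'
from h import *
from rig import manip,cams
todo(lip,manip.get_obs())
im=[]
for c in("scene","top","wrist"):
    s=cams.snapshot(c);im.append(s["color"][:,:,::-1])
    import pickle;pickle.dump(s,open(f"m1_{c}.pkl","wb"))
a=cv2.resize(im[0][70:270,280:480],(400,400));b=cv2.resize(im[1][110:230,210:430],(400,218))
cv2.imwrite("pics/m1.png",np.hstack([a,np.vstack([b,cv2.resize(im[2],(400,182))])]))
E
```

```text
pos [0.6118 0.09   0.1954] F [-1.16 -1.46 -2.45] t 8.225 turn [ 0.1 -0.2 -0. ] q [ 0.17 -0.26  2.22 -0.54  0.49  2.31]
shift cm [-0.45 -0.01  7.31] in lip axes n,up,y mm [ 4.3 73.1  0. ]
```

View pics/m1.png

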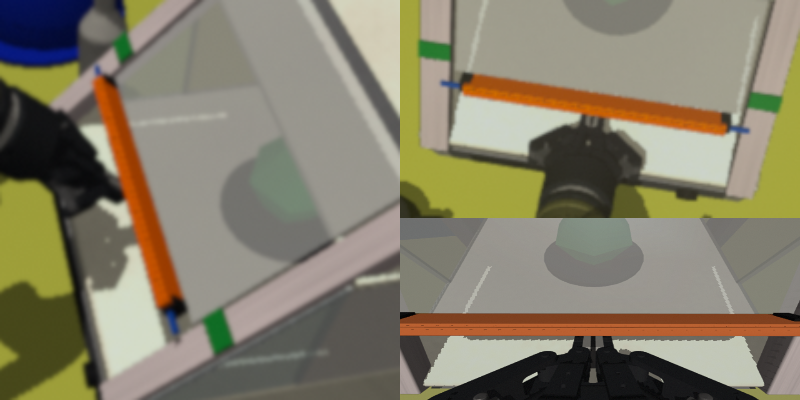

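The sash is about two thirds of the way up. The pointers (left at about (441,83) in the top-view panel) are still short of the bands (435,50).

```bash
cat > m.py <<'E'
from h import *
G=((45,100,40),(80,255,255));B=((105,80,30),(130,255,255))
def meas(a,b):
    GL=np.array([.684,.2687,.2252]);GR=np.array([.6167,-.1029,.2235])
    A=sorted(blobs(a,*B,(300,85,410,275),4),key=lambda t:-t[0][4]);A=[t[1] for t in A if t[1][1]>140 or t[1][0]<350]
    T=[t[1] for t in blobs(b,*B,(222,125,412,215),4)]
    print(np.round(A,1),np.round(T,1))
    for g,pa,pb in((GL,min(A,key=lambda p:p[1]),min(T,key=lambda p:p[0])),(GR,max(A,key=lambda p:p[1]),max(T,key=lambda p:p[0]))):
        P,e=tri(a,pa,b,pb);print(P.round(4),"err",round(e,4),"to go mm",round(1000*(g-P)@up,1),"normal",round(1000*(g-P)@n,1))
E
python3 - <<'E'
from m import *;import pickle
meas(*[pickle.load(open(f"m1_{c}.pkl","rb")) for c in("scene","top")])
E
```

```text
[[308.9  93. ]
 [365.7 229.7]
 [328.4 104.7]] [[237.5 156.1]
 [396.3 181. ]]
[0.6163 0.2461 0.269 ] err 0.0371 to go mm 13.2 normal 75.2
[ 0.5875 -0.0742  0.2145] err 0.0019 to go mm 30.3 normal 17.6
```

>>> apply_moves([
  [0,0,-0.3,0,0,0],
  [0,0,-0.4,0,0,0],
  [0,0,-0.4,0,0,0],
  [0,0,-0.4,0,0,0],
  [0,0,-0.4,0,0,0],
  [0,0,-0.4,0,0,0],
  [0,0,-0.3,0,0,0],
  [0,0,-0.2,0,0,0],
  [0,0,0,0,0,0],
])

```text
time: 9.5
ee_pos: [0.6312, 0.0864, 0.2149]
tcp_rot: [0.921, -0.083, -0.38, -0.033]
ft_force: [-1.3, 2.1, -0.8]
gripper_width: -0.0001
```

```bash
sed -i 's/(300,85,410,275),4)/(322,80,410,275),4)/' m.py; python3 - <<'E'
from m import *
from rig import manip,cams
import pickle
print("previous, left fixed");meas(*[pickle.load(open(f"m1_{c}.pkl","rb")) for c in("scene","top")])
todo(lip,manip.get_obs())
a,b=cams.snapshot("scene"),cams.snapshot("top")
A=cv2.resize(a["color"][70:270,280:480,::-1],(400,400));C=cv2.resize(b["color"][110:230,210:430,::-1],(400,218))
cv2.imwrite("pics/m2.png",np.hstack([A,np.vstack([C,np.zeros((182,400,3),np.uint8)])]))
meas(a,b)
E
```

```text
previous, left fixed
[[365.7 229.7]
 [328.4 104.7]] [[237.5 156.1]
 [396.3 181. ]]
[0.6465 0.2515 0.2168] err 0.0019 to go mm 29.9 normal 18.0
[ 0.5875 -0.0742  0.2145] err 0.0019 to go mm 30.3 normal 17.6
pos [0.6312 0.0864 0.2149] F [-1.26  2.1  -0.82] t 9.5 turn [ 0.1 -0.1 -0. ] q [ 0.15 -0.24  2.17 -0.5   0.51  2.25]
shift cm [-0.46 -0.02 10.08] in lip axes n,up,y mm [  4.3 100.8  -0. ]
[[377.9 222.3]
 [337.   96.7]] [[238.2 144.7]
 [399.3 170. ]]
[0.6648 0.247  0.2378] err 0.0023 to go mm 1.7 normal 19.6
[ 0.6066 -0.0781  0.234 ] err 0.0018 to go mm 2.7 normal 17.6
```

View pics/m2.png

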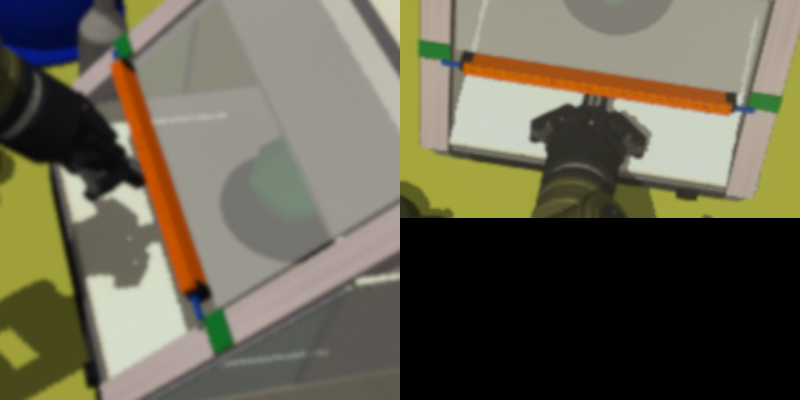

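The pointers are nearly on the bands, with about 2 mm to go. In the top-view panel they sit just below the bands, which fits parallax from standing about 18 mm proud. One small nudge, hold, then back off down the slope and out.

>>> apply_moves([
  [0,0,-0.2,0,0,0],
  [0,0,0,0,0,0],
  [0,0,0,0,0,0],
  [0,0,0.3,0,0,0],
  [0,0,0.5,0,0,0],
  [0,0,1,0,0,0],
  [0,0,1,0,0,0],
  [-1,0,0.7,0,0,0],
  [-2,0,0,0,0,0],
  [-2,0,0,0,0,0],
])

```text
time: 10.85
ee_pos: [0.5719, 0.0969, 0.2266]
tcp_rot: [0.92, -0.083, -0.381, -0.033]
ft_force: [-0.2, 0.2, 0.8]
gripper_width: 0.0001
```

>>> apply_moves([
  [-2.5,0,0,0,0,0],
  [-2.5,0,0,0,0,0],
  [-2.5,0,0,0,0,0],
  [0,0,0,0,0,0],
  [0,0,0,0,0,0],
])

```text
time: 11.48
ee_pos: [0.5205, 0.1063, 0.2787]
tcp_rot: [0.92, -0.083, -0.381, -0.033]
ft_force: [-0.1, -0.4, -0.1]
gripper_width: 0.0
```

```bash
python3 - <<'E'
from m import *
from rig import manip,cams
todo(lip,manip.get_obs())
a,b=cams.snapshot("scene"),cams.snapshot("top")
print([np.round(t[1],1) for t in blobs(b,*G,(200,120,440,190))],[np.round(t[1],1) for t in blobs(a,*G,(320,80,420,260))])
cv2.imwrite("pics/m3.png",np.hstack([cv2.resize(s["color"][:,:,::-1],(400,250)) for s in(a,b)]))
meas(a,b)
E
```

```text
pos [0.5205 0.1063 0.2787] F [-0.13 -0.38 -0.1 ] t 11.475 turn [ 0.1 -0.1 -0.1] q [ 0.26 -0.58  2.29 -0.46  0.75  2.23]
shift cm [12.02 -0.05  6.65] in lip axes n,up,y mm [-120.3   66.4   -0.2]
[array([228.2, 137.2]), array([410.5, 165.7])] [array([341.1,  92.6]), array([388.6, 235.2])]
[[378.3 221.6]
 [337.4  96.6]] [[237.7 143.9]
 [398.7 169.1]]
[0.6666 0.2483 0.2365] err 0.0028 to go mm 1.5 normal 17.6
[ 0.6081 -0.0769  0.234 ] err 0.0023 to go mm 1.8 normal 16.7
```

View pics/m3.png

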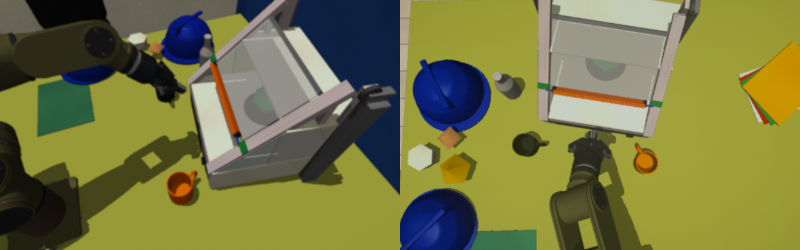

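The hand is clear, the sash stayed within about 2 mm of the mark, and the mugs and flask are where they were. Handing in.

```bash
python3 -c "
from rig import manip
print(manip.hand_in())"
```

```text
the job is handed in; nothing more can be done
None
```

I pushed the sash up about 113 mm from beneath its lip, with the shut fingertips lying flat against the underside. Then I backed the hand off down the slope and out, and handed the job in at about 11.6 s. `hand_in` gives no verdict.

- **Pointers:** after I withdrew, triangulation put the left pointer 1.5 mm and the right 1.8 mm below the middle of their bands, inside the 10 mm allowed. The two camera views agreed to 2–3 mm.
- **Force and clearance:** the force readings during the push were about 5 N. The last reading, with the hand clear, was about 0.4 N, which is noise.
- **Mugs and flask:** they looked unmoved in the last picture, but I did not re-measure their positions.
- **Sash at rest:** I took only one reading after withdrawing, so I did not time this directly.
- **A check that went wrong:** one reading of the left pointer picked up a blue helmet instead. I corrected it, and left and right then agreed.

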